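Load the two-layer oven carrier with form tubes, tray and ring moulds

ROBOT

A 6-joint arm with a two-finger parallel gripper is mounted at the origin on the work surface. World frame = base frame: x ahead of the robot, y to its left, z up, the work surface at z = 0. Lengths are in mm, angles in rad, forces in N, time in s.
With the tool pointing down it reaches from about 325 to 875 mm from the base axis. Payload 4.4 kg.
Tool frame: the origin (TCP) lies on the centre line of the jaws, within the pads' length; the fingertips stand ahead of it and the grasp point (between the pads) lies 6 mm ahead of it (ctrl.tcp_to_tips is the z of the fingertips in the tool frame, in mm); z points along the fingers, y is the direction in which the jaws open and shut (so a half turn about z gives the same grasp; the last joint's range is limited). The gripper opens to 85 mm and grips with 20 to 120 N. Pads are 22 mm wide; open, the fingers measure 114 mm over their backs; the gripper's body (76 mm by 85 mm) begins 54 mm behind the grasp point. The pads swing forward as they close: fully open they stand 13 mm farther back than shut.
Start: joints at [-1.329, 0.207, 1.542, -0, 1.393, -0.15], TCP at [220.085, -531.216, 256.282] pointing down, gripper open.
Joint ranges: [-2.73, 2.73], [-0.86, 2.22], [0.23, 2.46], [-1.11, 4.25], [0.08, 2.63], [-2.82, 2.82]. Speed limits (rad/s): [2.79, 2.79, 3.14, 3.14, 3.14, 3.14].

INTERFACE

Orientations are given as a 3x3 rotation matrix whose columns are the frame's x, y, z axes.
In Python, from plant import ctrl, sensors, optics gives the robot as it stands. Calls block until the motion is done:
- ctrl.move_ptp(position, orientation): joint-space move of the TCP to a pose.
- ctrl.move_l(position, rot=None, vel=150, threshold=None): straight line of the TCP; rot=None keeps the orientation; vel is the mean speed in mm/s. With threshold (N) it stops when the force on the tool has changed by that much, and returns True; else False.
- ctrl.set_joints(angles): joint-space move.
- ctrl.gripper_to(opening, force=None): finger opening in mm; force is the grip in N (None keeps the last); returns when the fingers have stopped.
- ctrl.hold(seconds).
- ctrl.solve_ik(position, orientation): joint angles nearest the present ones, or None.
- sensors.read_state(): the state.
- optics.grab_frame(name): name is "side" or "top" or "wrist"; returns (picture, depth): 400x640x3 uint8, red, green, blue; 400x640 float32, mm along the optical axis (not along the pixel's ray), 0 where there is no reading.
- optics.camera_params(name): a dict with "mtx" (3x3 intrinsics, pixels), "k1" (the pictures are not rectified: a ray, as slopes to the right and down, at radius r is drawn at 1 + k1 r^2 times it, then the intrinsics apply), "R" (3x3) and "t" (3): a world point X has camera coordinates R X + t; the wrist camera has in their place "T_tool_cam" (4x4, takes a point from camera to tool coordinates, whose origin is the TCP and whose axes are the flange's). Camera axes: x right, y down, z forward; pixel columns grow to the right and rows downward; lengths in mm; the calibration is good to about 2 mm. A picture is of the moment at which its call begins: read the wrist's pose just before it. camera_params takes no time and is no camera call.
A pose or a line that the arm cannot do raises ctrl.MotionError and nothing moves.
- ctrl.finish_job(): hands the job in, once; it reports no verdict.
The state is a dict: "t": time; "q": joint angles; "qvel": joint speeds; "tau": joint torques, N m; "eef_pos": TCP position; "eef_rot": TCP orientation; "force": force on the tool from outside, world axes, zero at the start; "wrist_torque": the same for the moment, N m; "grip_width": finger opening in mm.
Only numpy, scipy, OpenCV 4.12 (cv2) and the standard library are available. Lean on these libraries where they do the work, as an engineer would, in place of code of your own. Each camera call takes 0.05 s, during which the arm holds its last target.

TASK

Load the oven carrier: take every form tube out of the draining rack and slide each over its own pin on the carrier, right down to the deck. Then, with the tubes in, lower the empty black tray over the centre spindle by its hub until it lies flat on both side rails, square between the lips, and after that slide every ring mould that stands on the bench over its own pin on the tray, down flat. Any free pin will do; leave the brush and the spatula where they are.

Things in the scene. Friction and masses are not known exactly. Their poses are not given: they have to be found in the camera images.
- carrier: Fixed steel oven carrier: deck 160 x 240 x 12 mm (its x, y, z), origin at the centre of its underside. Centre spindle 16 mm across, round-nosed, top 118 mm above the bench; four pins. Rails along both short sides (y = +-93 to +-115 mm), 92 mm above the bench, carry the tray; lips outside them (inner faces y = +-115 mm) rise 8 mm more.
- rail_seat (a point): Point on the spindle's axis at the height of the rails' upper faces, 92 mm above the bench: the tray's origin belongs here. Axes as the carrier's.
- tray: Loose flat black tray, 140 x 220 x 5 mm (its x, y, z), 0.35 kg; origin at the centre of its underside, z up. Central square upright hub to grip, 32 x 32 mm, top 55 mm above the underside, with a 20 mm square hole right through for the spindle. Four short pins on top. Starts flat on the bench left or right of the carrier, the rack on the other side.
- rack: White draining rack fixed to the bench, 120 x 120 x 40 mm, origin at the centre of its underside; four square holes 31 mm wide, 26 mm deep, centred at its x, y = +-33 mm. The tubes stand in them.
- deck_pin0 (a point): Foot of a carrier pin, on its axis at the deck's upper face (12 mm above the bench); the pin is 16 mm in diameter, its rounded top 42 mm above this point. Pins at carrier x = +-45, y = +-58 mm.
- deck_pin1 (a point): Foot of a carrier pin, on its axis at the deck's upper face (12 mm above the bench); the pin is 16 mm in diameter, its rounded top 42 mm above this point. Pins at carrier x = +-45, y = +-58 mm.
- deck_pin2 (a point): Foot of a carrier pin, on its axis at the deck's upper face (12 mm above the bench); the pin is 16 mm in diameter, its rounded top 42 mm above this point. Pins at carrier x = +-45, y = +-58 mm.
- deck_pin3 (a point): Foot of a carrier pin, on its axis at the deck's upper face (12 mm above the bench); the pin is 16 mm in diameter, its rounded top 42 mm above this point. Pins at carrier x = +-45, y = +-58 mm.
- tray_pin0 (a point): Foot of a tray pin, on its axis at the tray's upper face (5 mm above its underside); the pin is 16 mm in diameter, its rounded top 22 mm above this point. Pins at tray x = +-42, y = +-70 mm.
- tray_pin1 (a point): Foot of a tray pin, on its axis at the tray's upper face (5 mm above its underside); the pin is 16 mm in diameter, its rounded top 22 mm above this point. Pins at tray x = +-42, y = +-70 mm.
- tray_pin2 (a point): Foot of a tray pin, on its axis at the tray's upper face (5 mm above its underside); the pin is 16 mm in diameter, its rounded top 22 mm above this point. Pins at tray x = +-42, y = +-70 mm.
- tray_pin3 (a point): Foot of a tray pin, on its axis at the tray's upper face (5 mm above its underside); the pin is 16 mm in diameter, its rounded top 22 mm above this point. Pins at tray x = +-42, y = +-70 mm.
- tube0: Dark steel pastry form tube, open at both ends: 28 mm outside, 20 mm bore, 66 mm long, upright in a hole of the rack (40 mm stand out). Origin at the centre of its lower end, z up along the bore. Two to four tubes are there.
- tube1: Dark steel pastry form tube, open at both ends: 28 mm outside, 20 mm bore, 66 mm long, upright in a hole of the rack (40 mm stand out). Origin at the centre of its lower end, z up along the bore. Two to four tubes are there.
- tube2: Dark steel pastry form tube, open at both ends: 28 mm outside, 20 mm bore, 66 mm long, upright in a hole of the rack (40 mm stand out). Origin at the centre of its lower end, z up along the bore. Two to four tubes are there.
- tube3: Dark steel pastry form tube, open at both ends: 28 mm outside, 20 mm bore, 66 mm long, upright in a hole of the rack (40 mm stand out). Origin at the centre of its lower end, z up along the bore. Two to four tubes are there.
- mould0: Squat steel ring mould: 46 mm outside, 20 mm bore, 30 mm high, standing flat on the bench. Origin at the centre of its underside, z up. Three or four are there.
- mould1: Squat steel ring mould: 46 mm outside, 20 mm bore, 30 mm high, standing flat on the bench. Origin at the centre of its underside, z up. Three or four are there.
- mould2: Squat steel ring mould: 46 mm outside, 20 mm bore, 30 mm high, standing flat on the bench. Origin at the centre of its underside, z up. Three or four are there.
- mould3: Squat steel ring mould: 46 mm outside, 20 mm bore, 30 mm high, standing flat on the bench. Origin at the centre of its underside, z up. Three or four are there.
- brush: pastry brush with wooden handle, 170 mm long, lying on the bench; bystander (origin: centre of its underside)
- spatula: spatula, 190 mm long, lying; bystander (origin: centre of its underside)

How it is judged (in metres and radians):
On the way, in this order (a step that is already met when the one before it is completed fails the run):
1. all form tubes are down on pins of the carrier's deck (((horizontal distance between tube0 and deck_pin0 below 0.005 m and z of tube0 in the frame of deck_pin0 between -0.005 and 0.005 m) or (horizontal distance between tube0 and deck_pin1 below 0.005 m and z of tube0 in the frame of deck_pin1 between -0.005 and 0.005 m) or (horizontal distance between tube0 and deck_pin2 below 0.005 m and z of tube0 in the frame of deck_pin2 between -0.005 and 0.005 m) or (horizontal distance between tube0 and deck_pin3 below 0.005 m and z of tube0 in the frame of deck_pin3 between -0.005 and 0.005 m)) and angle between each of tube0, tube1, tube2, tube3's own z axis and vertical below 0.12 rad and linear speed of each of tube0, tube1, tube2, tube3 below 0.05 m/s and ((horizontal distance between tube1 and deck_pin0 below 0.005 m and z of tube1 in the frame of deck_pin0 between -0.005 and 0.005 m) or (horizontal distance between tube1 and deck_pin1 below 0.005 m and z of tube1 in the frame of deck_pin1 between -0.005 and 0.005 m) or (horizontal distance between tube1 and deck_pin2 below 0.005 m and z of tube1 in the frame of deck_pin2 between -0.005 and 0.005 m) or (horizontal distance between tube1 and deck_pin3 below 0.005 m and z of tube1 in the frame of deck_pin3 between -0.005 and 0.005 m)) and ((horizontal distance between tube2 and deck_pin0 below 0.005 m and z of tube2 in the frame of deck_pin0 between -0.005 and 0.005 m) or (horizontal distance between tube2 and deck_pin1 below 0.005 m and z of tube2 in the frame of deck_pin1 between -0.005 and 0.005 m) or (horizontal distance between tube2 and deck_pin2 below 0.005 m and z of tube2 in the frame of deck_pin2 between -0.005 and 0.005 m) or (horizontal distance between tube2 and deck_pin3 below 0.005 m and z of tube2 in the frame of deck_pin3 between -0.005 and 0.005 m)) and ((horizontal distance between tube3 and deck_pin0 below 0.005 m and z of tube3 in the frame of deck_pin0 between -0.005 and 0.005 m) or (horizontal distance between tube3 and deck_pin1 below 0.005 m and z of tube3 in the frame of deck_pin1 between -0.005 and 0.005 m) or (horizontal distance between tube3 and deck_pin2 below 0.005 m and z of tube3 in the frame of deck_pin2 between -0.005 and 0.005 m) or (horizontal distance between tube3 and deck_pin3 below 0.005 m and z of tube3 in the frame of deck_pin3 between -0.005 and 0.005 m))), for 0.2 s.
2. the tray lies on both rails, over the spindle, above the tubes (all of step 1 and horizontal distance between tray and rail_seat below 0.005 m and z of tray in the frame of rail_seat between -0.005 and 0.005 m and angle between tray's own z axis and vertical below 0.05 rad and angle between the x axis of tray and the x axis of carrier, either way round below 0.15 rad and linear speed of tray below 0.05 m/s), for 0.2 s.
3. all ring moulds are down on pins of the tray (horizontal distance between tray and rail_seat below 0.005 m and z of tray in the frame of rail_seat between -0.005 and 0.005 m and angle between tray's own z axis and vertical below 0.05 rad and angle between the x axis of tray and the x axis of carrier, either way round below 0.15 rad and linear speed of each of tray, mould0, mould1, mould2, mould3 below 0.05 m/s and ((horizontal distance between mould0 and tray_pin0 below 0.005 m and z of mould0 in the frame of tray_pin0 between -0.005 and 0.005 m) or (horizontal distance between mould0 and tray_pin1 below 0.005 m and z of mould0 in the frame of tray_pin1 between -0.005 and 0.005 m) or (horizontal distance between mould0 and tray_pin2 below 0.005 m and z of mould0 in the frame of tray_pin2 between -0.005 and 0.005 m) or (horizontal distance between mould0 and tray_pin3 below 0.005 m and z of mould0 in the frame of tray_pin3 between -0.005 and 0.005 m)) and angle between each of mould0, mould1, mould2, mould3's own z axis and vertical below 0.12 rad and ((horizontal distance between mould1 and tray_pin0 below 0.005 m and z of mould1 in the frame of tray_pin0 between -0.005 and 0.005 m) or (horizontal distance between mould1 and tray_pin1 below 0.005 m and z of mould1 in the frame of tray_pin1 between -0.005 and 0.005 m) or (horizontal distance between mould1 and tray_pin2 below 0.005 m and z of mould1 in the frame of tray_pin2 between -0.005 and 0.005 m) or (horizontal distance between mould1 and tray_pin3 below 0.005 m and z of mould1 in the frame of tray_pin3 between -0.005 and 0.005 m)) and ((horizontal distance between mould2 and tray_pin0 below 0.005 m and z of mould2 in the frame of tray_pin0 between -0.005 and 0.005 m) or (horizontal distance between mould2 and tray_pin1 below 0.005 m and z of mould2 in the frame of tray_pin1 between -0.005 and 0.005 m) or (horizontal distance between mould2 and tray_pin2 below 0.005 m and z of mould2 in the frame of tray_pin2 between -0.005 and 0.005 m) or (horizontal distance between mould2 and tray_pin3 below 0.005 m and z of mould2 in the frame of tray_pin3 between -0.005 and 0.005 m)) and ((horizontal distance between mould3 and tray_pin0 below 0.005 m and z of mould3 in the frame of tray_pin0 between -0.005 and 0.005 m) or (horizontal distance between mould3 and tray_pin1 below 0.005 m and z of mould3 in the frame of tray_pin1 between -0.005 and 0.005 m) or (horizontal distance between mould3 and tray_pin2 below 0.005 m and z of mould3 in the frame of tray_pin2 between -0.005 and 0.005 m) or (horizontal distance between mould3 and tray_pin3 below 0.005 m and z of mould3 in the frame of tray_pin3 between -0.005 and 0.005 m))), for 0.2 s.
At the end, for the whole second after the job is handed in: Every tube is on a deck pin and every mould on a tray pin (within 5 mm of the pin's foot sideways and in height, tilt under 0.12 rad); the tray is within 5 mm of the rail seat, level within 0.05 rad, square to the carrier within 0.15 rad; all at rest (all of step 1 and all of step 3); the robot touches nothing.
It fails at once if the brush is moved more than 50 mm (distance of brush from where it was at the start of the episode above 0.05 m).
It fails at once if the spatula is moved more than 50 mm (distance of spatula from where it was at the start of the episode above 0.05 m).
Of tube0, tube1, tube2, tube3 only 2 to 4 are there at a start; the rules pass over those that are not, and their reading is None.
Of mould0, mould1, mould2, mould3 only 3 to 4 are there at a start; the rules pass over those that are not, and their reading is None.
At some moment in a run one of tray, mould0, mould1, mould2, mould3 may be knocked a few centimetres aside while the robot is not near it.
It also fails if it takes over 210 s, if anything falls off the work surface, if the arm or the gripper's body presses on something with over 40 N, if the wrist force passes 120 N, or if a joint passes its speed limit or range.

## Working session

There is one attempt and no reset: what is moved stays moved. The work goes in short steps, each a Python script; the robot and the scene stay as the last script left them, time stands still between calls to the robot, and variables do not carry over. Pictures are saved under pics/ and viewed, and the job is handed in when it is done.

```bash
ls; mkdir -p pics; python3 - <<'E'
from plant import ctrl,sensors,optics
import cv2
print(sensors.read_state()); print(ctrl.tcp_to_tips)
for n in("top","side","wrist"):
    p=optics.camera_params(n);print(n,p)
    im,d=optics.grab_frame(n);cv2.imwrite(f"pics/{n}0.png",im[:,:,::-1])
E
```

```text
pics
{'t': 0.0, 'q': array([-1.32851152e+00,  2.07448878e-01,  1.54298033e+00, -2.66528437e-05,
        1.39346286e+00, -1.50528100e-01]), 'qvel': array([-0.0012363 , -0.00080029, -0.00112932,  0.00076471, -0.00090106,
       -0.00055487]), 'tau': array([-7.52185715e-04, -3.83041513e+01, -2.91593689e+01, -3.21135731e-04,
        1.06049489e-02,  1.25439055e-05]), 'eef_pos': array([ 219.90052759, -530.52968324,  255.09676734]), 'eef_rot': array([[ 9.23834250e-01,  3.82792300e-01, -5.77146900e-04],
       [ 3.82792602e-01, -9.23831624e-01,  2.22595861e-03],
       [ 3.18893257e-04, -2.27734436e-03, -9.99997356e-01]]), 'force': array([ 0.48825462, -0.29794395, -0.51493799]), 'wrist_torque': array([ 0.00938475, -0.01172618, -0.03718073]), 'grip_width': 85.71688701359825}
25.0
top {'mtx': array([[505.12054339,   0.        , 314.66421309],
       [  0.        , 505.12054339, 202.20674933],
       [  0.        ,   0.        ,   1.        ]]), 'k1': 0.03498333482792767, 'R': array([[ 1.93943784e-02, -9.99811845e-01,  3.65479123e-04],
       [-9.91529622e-01, -1.92806712e-02, -1.28441676e-01]
[... 382 characters left out ...]
.02189395, -0.72333104, -0.69015423],
       [ 0.03338756,  0.68940565, -0.72360564]]), 't': array([-530.7187801 ,   71.28040669, 1232.36105312])}
wrist {'mtx': array([[300.17012638,   0.        , 322.44949758],
       [  0.        , 300.17012638, 206.80495888],
       [  0.        ,   0.        ,   1.        ]]), 'k1': 0.0032993653140838512, 'T_tool_cam': array([[ 2.77194936e-05, -9.52407535e-01, -3.04827635e-01,
         7.82181494e+01],
       [ 9.99999638e-01, -2.32993140e-04,  8.18901823e-04,
        -6.56357300e-02],
       [-8.50951014e-04, -3.04827547e-01,  9.52407183e-01,
        -1.16980080e+02],
       [ 0.00000000e+00,  0.00000000e+00,  0.00000000e+00,
         1.00000000e+00]])}
```

View pics/top0.png

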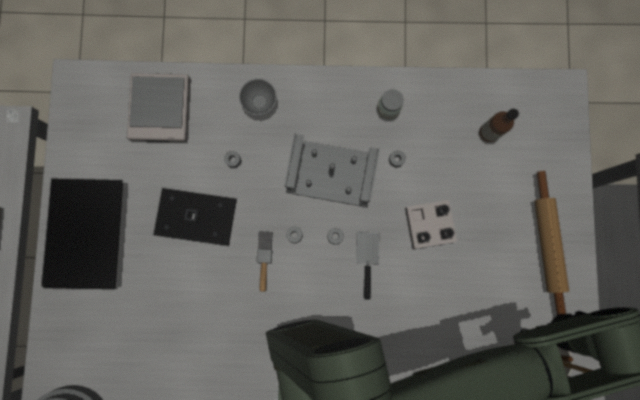

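View pics/side0.png

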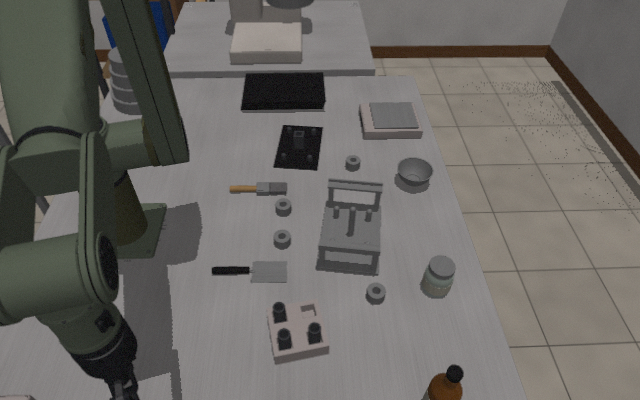

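View pics/wrist0.png

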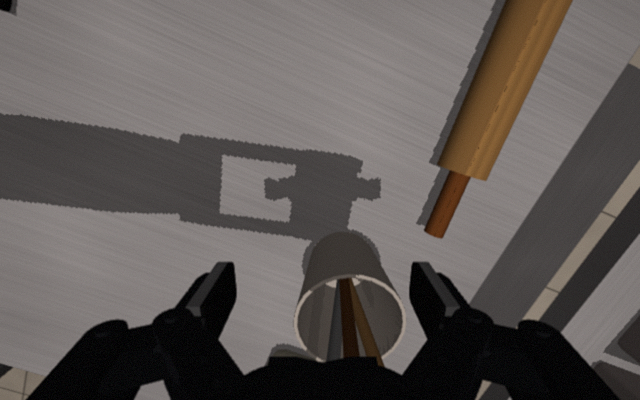

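The top view shows the carrier at (332,170), the tray at (195,216) and the rack at (432,226) with 3 tubes. The 4 moulds are at (232,159), (397,158), (294,235) and (335,236). The brush is at (264,260) and the spatula at (367,262). Next I'll write helpers and get rough positions.

```bash
cat > h.py <<'E'
import numpy as np, cv2
from plant import ctrl,sensors,optics
def cam(name,st=None):
    p=optics.camera_params(name)
    if name=="wrist":
        T=np.array(p["T_tool_cam"]); R=st["eef_rot"]@T[:3,:3]; c=st["eef_rot"]@T[:3,3]+st["eef_pos"]
        return p["mtx"],p["k1"],R,c
    R=np.array(p["R"]);return p["mtx"],p["k1"],R.T,-R.T@p["t"]
def grab(name):
    st=sensors.read_state(); im,d=optics.grab_frame(name); return im[:,:,::-1].copy(),d,cam(name,st)
def ray(C,uv):
    K,k1,R,c=C
    n=cv2.undistortPoints(np.array(uv,float).reshape(-1,1,2),K,np.array([k1,0,0,0,0.])).reshape(-1,2)
    return np.c_[n,np.ones(len(n))]@R.T
def plane(C,uv,z):
    r=ray(C,uv);c=C[3]; return c+r*((z-c[2])/r[:,2])[:,None]
def proj(C,X):
    K,k1,R,c=C
    q=(np.array(X,float).reshape(-1,3)-c)@R
    return cv2.projectPoints(q,np.zeros(3),np.zeros(3),K,np.array([k1,0,0,0,0.]))[0].reshape(-1,2)
def down(yaw): # tool x axis at angle yaw, z down
    c,s=np.cos(yaw),np.sin(yaw)
    return np.array([[c,s,0],[s,-c,0],[0,0,-1.]])
def save(im,n): cv2.imwrite(f"pics/{n}.png",im)
def T(): return round(sensors.read_state()["t"],1)
E
python3 - <<'E'
from h import *
im,d,C=grab("top")
for n,uv,z in [("carr",(332,170),12),("rack",(432,226),40),("tray",(195,216),5),("m",(232,158),30),("m",(397,157),30),("m",(294,234),30),("m",(335,235),30),("brush",(264,260),10),("spat",(367,262),5),("t",(417,213),66+14),("t",(447,212),40),("t",(422,239),80),("t",(447,238),80)]:
    print(n,plane(C,[uv],z)[0].round(), "yaw0",np.degrees(0))
# zoom
z=cv2.resize(im[120:280,130:470],None,fx=2.35,fy=2.35,interpolation=cv2.INTER_CUBIC);save(z,"top_zoom")
s,_,_=grab("side");save(cv2.resize(s[120:370,200:460],None,fx=2.3,fy=2.3,interpolation=cv2.INTER_CUBIC),"side_zoom")
E
```

```text
carr [624. -44.  12.] yaw0 0.0
rack [ 463. -327.   40.] yaw0 0.0
tray [482. 350.   5.] yaw0 0.0
m [650. 246.  30.] yaw0 0.0
m [ 662. -231.   30.] yaw0 0.0
m [434.  62.  30.] yaw0 0.0
m [433. -55.  30.] yaw0 0.0
brush [359. 146.  10.] yaw0 0.0
spat [ 359. -148.    5.] yaw0 0.0
t [ 495. -277.   80.] yaw0 0.0
t [ 504. -370.   40.] yaw0 0.0
t [ 424. -290.   80.] yaw0 0.0
t [ 428. -358.   80.] yaw0 0.0
```

View pics/top_zoom.png

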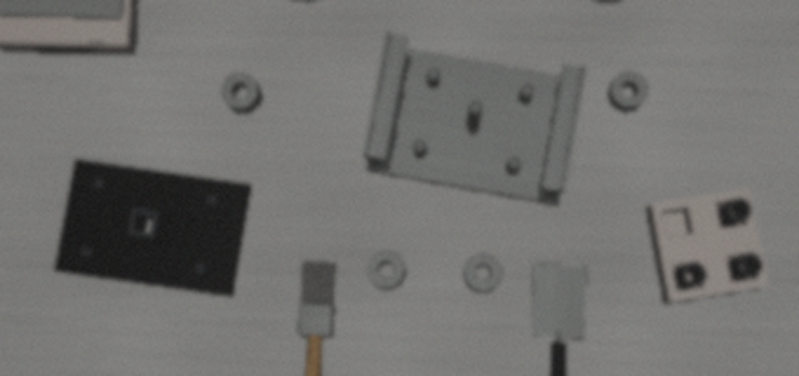

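View pics/side_zoom.png

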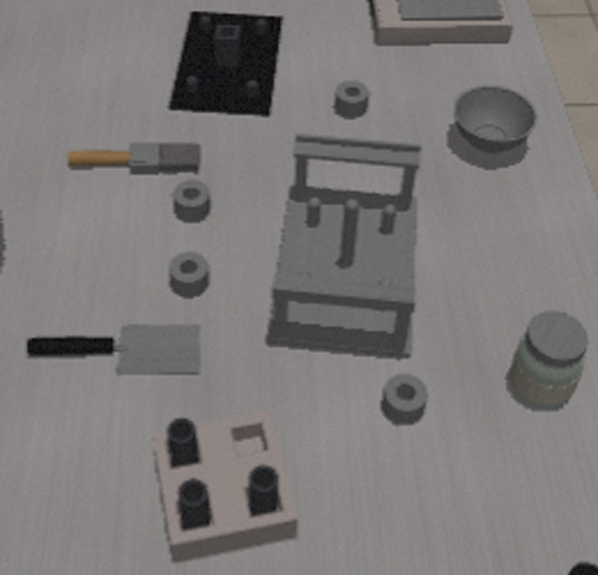

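```bash
python3 - <<'E'
from h import *
s=sensors.read_state()
def look(x,y,z,yaw,n):
    ctrl.move_ptp([x,y,z],down(yaw)); ctrl.hold(0.15)
    im,d,C=grab("wrist");save(im,n);np.savez(n+".npz",im=im,d=d,R=C[2],c=C[3]);print(n,T())
    X=cv2
ctrl.move_l([s["eef_pos"][0],s["eef_pos"][1],330]);print(T())
look(463,-300,300,np.pi/2,"w_rack")
look(624,-10,300,np.pi/2,"w_carr")
look(482,380,300,np.pi/2,"w_tray")
E
```

```text
0.9
w_rack 2.4
w_carr 3.8
w_tray 5.6
```

View pics/w_rack.png

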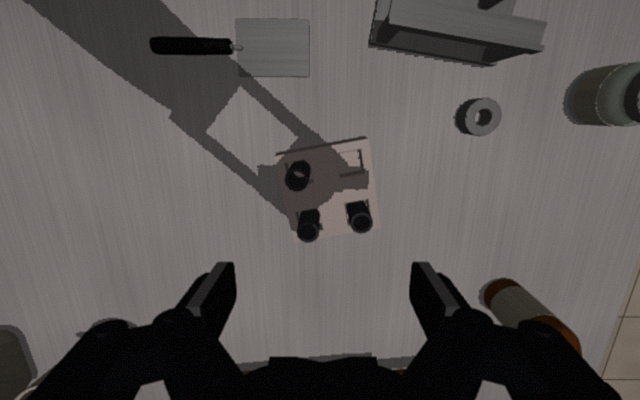

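View pics/w_carr.png

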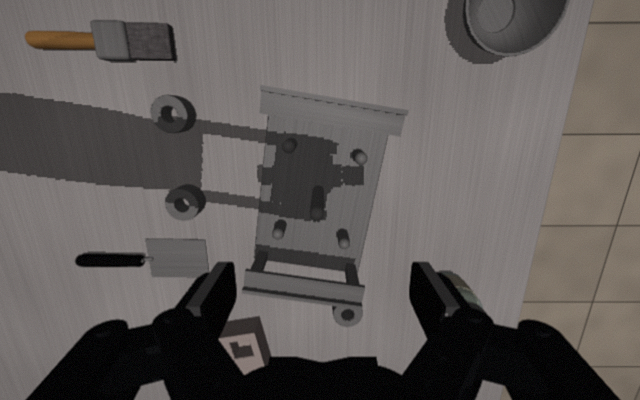

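View pics/w_tray.png

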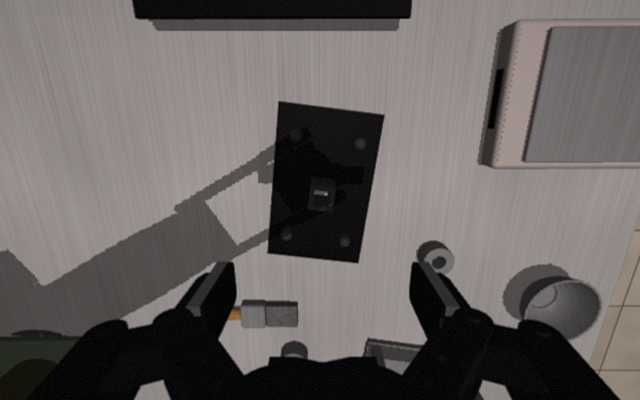

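The wrist views show three things clearly. The rack has tubes at about (297,175), (308,228) and (358,215). The carrier shows pins at (289,145), (360,157), (279,228) and (343,238), with the spindle at (317,205). The tray hub is at (321,190). Next I'll segment by height from the depth image.

```bash
cat >> h.py <<'E'
def cloud(d,C):
    v,u=np.mgrid[0:d.shape[0],0:d.shape[1]]
    uv=np.c_[u.ravel(),v.ravel()]
    r=ray(C,uv); X=C[3]+r*d.reshape(-1,1)   # d along optical axis; ray has unit z in cam
    X[d.ravel()<=0]=np.nan
    return X.reshape(*d.shape,3)
def blobs(mask,mina=8):
    n,l,s,c=cv2.connectedComponentsWithStats(mask.astype(np.uint8))
    return [(c[i],s[i],l==i) for i in range(1,n) if s[i][4]>=mina]
def zmask(X,lo,hi,ctr=None,r=150):
    m=(X[...,2]>lo)&(X[...,2]<hi)
    if ctr is not None: m&=np.hypot(X[...,0]-ctr[0],X[...,1]-ctr[1])<r
    return m
def load(n):
    z=np.load(n+".npz");p=optics.camera_params("wrist")
    return z["im"],z["d"],(p["mtx"],p["k1"],z["R"],z["c"])
E
python3 - <<'E'
from h import *
for n,ctr,bands in [("w_rack",(463,-327),[(30,50),(60,90)]),("w_carr",(624,-44),[(3,20),(38,60),(80,97),(95,104),(105,125)]),("w_tray",(482,350),[(1,9),(18,32),(46,60)])]:
    im,d,C=load(n);X=cloud(d,C); print(n,"bench med",np.nanmedian(X[...,2]).round(1))
    for lo,hi in bands:
        for c,s,m in blobs(zmask(X,lo,hi,ctr),10):
            print((lo,hi),c.round(1),"area",s[4],"mean",np.nanmean(X[m],0).round(1),"z90",np.percentile(X[m][:,2],[5,50,95]).round(1))
E
```

```text
w_rack bench med -0.2
(30, 50) [329.1 187.3] area 5966 mean [ 471.1 -318.7   39.2] z90 [37.6 39.3 40.8]
(30, 50) [296.4 178.4] area 57 mean [ 429.2 -305.9   39.9] z90 [30.9 40.3 49.1]
(30, 50) [359.8 218.3] area 55 mean [ 512.1 -359.8   41.4] z90 [32.3 41.7 48.4]
(30, 50) [308.2 227.2] area 52 mean [ 443.3 -372.3   41.5] z90 [31.2 42.7 49. ]
(60, 90) [296.5 178. ] area 340 mean [ 432.5 -297.6   75.6] z90 [62.8 78.6 80.3]
(60, 90) [360.5 219.9] area 377 mean [ 508.8 -350.    74.2] z90 [62.5 77.6 80. ]
(60, 90) [307.7 229. ] area 374 mean [ 444.3 -361.9   74. ] z90 [62.  77.1 80.2]
w_carr bench med -0.2
(3, 20) [316.6 191.9] area 14919 mean [615.6 -44.3  11.4] z90 [10.  11.3 12.7]
(38, 60) [288.5 145.7] area 147 mean [583.2  26.2  49.9] z90 [42.  50.8 53.4]
(38, 60) [360.3 157.4] area 147 mean [670.2  11.8  49.8] z90 [43.1 50.6 53.3]
(38, 60) [317.8 192.8] area 55 mean [618.  -32.7  49.6] z90 [40.2 49.7 59.3]
(38, 60) [277.8 232. ] area 133 mean [564.8 -86.5  48.9] z90 [40.  49.8 53.4]
(38, 60) [343.5 241.7] area 133 mean [ 652.  -100.8   48.7] z90 [39.4 50.1 53.1]
(38, 60) [258.7 262.
[... 719 characters left out ...]
nch med 0.0
(1, 9) [321.9 179.5] area 13750 mean [482.1 362.    4.3] z90 [3.  4.4 5.7]
(1, 9) [320.2 195.3] area 20 mean [479.9 342.3   5.7] z90 [2.2 6.6 8.3]
(18, 32) [295.5 135. ] area 123 mean [448.8 427.3  23.7] z90 [19.2 24.  26.7]
(18, 32) [359.8 143.2] area 120 mean [531.3 416.8  23.6] z90 [20.4 23.6 26.5]
(18, 32) [322.5 180.6] area 51 mean [483.1 368.   25.1] z90 [18.5 25.2 31. ]
(18, 32) [321.3 199. ] area 42 mean [481.5 342.4  24.7] z90 [19.  24.7 30.2]
(18, 32) [286.3 234.3] area 94 mean [431.7 290.   23.5] z90 [19.2 23.6 26.8]
(18, 32) [344.2 241. ] area 94 mean [514.  279.5  23.5] z90 [19.  24.  26.6]
(46, 60) [321.5 197.2] area 451 mean [481.9 353.1  53.8] z90 [49.2 54.2 55.5]
```

```bash
cat >> h.py <<'E'
import json
def circ_top(X,ctr,r,lo,hi):
    """centre of the blob of points in a height band near ctr"""
    m=zmask(X,lo,hi,ctr,r); P=X[m][:,:2]
    (cx,cy),rad=cv2.minEnclosingCircle(P.astype(np.float32)); return np.array([cx,cy]),rad,P.mean(0),len(P)
def look(x,y,z,yaw,n):
    # put (x,y) near picture centre
    off=np.array([np.cos(yaw),np.sin(yaw)])*35
    ctrl.move_ptp([x+off[0],y+off[1],z],down(yaw)); ctrl.hold(0.2)
    im,d,C=grab("wrist");save(im,n);np.savez(n+".npz",im=im,d=d,R=C[2],c=C[3]); return im,d,C,cloud(d,C)
E
python3 - <<'E'
from h import *
yaw=np.radians(80.6)
im,d,C,X=look(617.5,-37,280,yaw,"w_carr2")
P=[];Q=[]
for c in [(583,26),(670,12),(565,-86),(652,-101)]:
    for lo in (51,52):
        print(c,lo,[np.round(a,1) for a in circ_top(X,c,15,lo,56)])
    P.append(circ_top(X,c,15,51,56)[2])
print("sp",[np.round(a,1) for a in circ_top(X,(617.6,-37),15,115,120)])
P=np.array(P);print("mean",P.mean(0),"yaw x",np.degrees(np.arctan2(*(P[1]+P[3]-P[0]-P[2])[::-1])),"yaw y",np.degrees(np.arctan2(*(P[0]+P[1]-P[2]-P[3])[::-1]))-90, "dx",np.linalg.norm(P[1]-P[0]),np.linalg.norm(P[0]-P[2]))
im,d,C,X=look(463,-330,280,yaw,"w_rack2")
for c in [(432.5,-297.6),(508.8,-352),(444.3,-363)]:
    print("tube",[np.round(a,1) for a in circ_top(X,c,22,77.5,83)])
print(T())
E
```

```text
(583, 26) 51 [array([582.6,  25.3]), np.float64(6.2), array([582.6,  25.3]), np.int64(73)]
(583, 26) 52 [array([582.8,  25.2]), np.float64(5.2), array([582.7,  25.6]), np.int64(35)]
(670, 12) 51 [array([671.2,  11.1]), np.float64(6.0), array([670.9,  11.2]), np.int64(72)]
(670, 12) 52 [array([670.7,  11.2]), np.float64(5.2), array([670.7,  11.1]), np.int64(40)]
(565, -86) 51 [array([564.4, -88.5]), np.float64(6.1), array([564.1, -88.2]), np.int64(57)]
(565, -86) 52 [array([563.1, -87.8]), np.float64(4.6), array([563.5, -88.1]), np.int64(32)]
(652, -101) 51 [array([ 652.5, -103.3]), np.float64(5.9), array([ 652.5, -103.3]), np.int64(50)]
(652, -101) 52 [array([ 652.5, -102.9]), np.float64(4.4), array([ 652.1, -103.3]), np.int64(28)]
sp [array([617.4, -39. ]), np.float64(6.2), array([617.5, -38.6]), np.int64(93)]
mean [617.50506304 -38.74408443] yaw x -9.35480535164437 yaw y -9.172523941599366 dx 89.41924060392837 115.01499817602671
tube [array([ 432.8, -298.5]), np.float64(13.8), array([ 432.6, -297.8]), np.int64(235)]
tube [array([ 509.1, -351.3]), np.float64(13.8), array([ 508.9, -351. ]), np.int64(212)]
tube [array([ 444.3, -363.4]), np.float64(14.0), array([ 444.3, -362.8]), np.int64(203)]
8.8
```

```bash
cat >> h.py <<'E'
CC=np.array([617.5,-38.8]); CY=np.radians(-9.26); YAW=CY+np.pi/2; RD=down(YAW)
cx=np.array([np.cos(CY),np.sin(CY)]); cy=np.array([-np.sin(CY),np.cos(CY)])
def cpt(a,b): return CC+a*cx+b*cy
def at(p,z): return [p[0],p[1],z]
def F(): return sensors.read_state()["force"].round(1)
def pick(p,z,op,grip,force,lift,safe=200):
    ctrl.gripper_to(op,force)
    ctrl.move_ptp(at(p,safe),RD); ctrl.move_l(at(p,z+30),vel=200)
    hit=ctrl.move_l(at(p,z),vel=50,threshold=15)
    ctrl.gripper_to(grip,force); w=sensors.read_state()["grip_width"]
    f0=F(); ctrl.move_l(at(p,lift),vel=150); print("pick hit",hit,"w",round(w,1),"w2",round(sensors.read_state()["grip_width"],1),"f",f0,F(),"t",T())
E
python3 - <<'E'
from h import *
pick((432.7,-298.1),72,46,20,40,220)
ctrl.move_ptp(at(cpt(45,58),220),RD)
ctrl.move_l(at(cpt(45,58),124),vel=150);ctrl.hold(.2)
for n in("wrist","side"):
    im,d,C=grab(n);save(im,"t0_"+n)
s=sensors.read_state();print(s["eef_pos"],cpt(45,58),T())
E
```

```text
pick hit False w 27.1 w2 27.4 f [0.3 0.3 1.2] [ 0.3  0.2 -0.4] t 12.6
[671.91059043  11.19275103 125.19959072] [671.24663329  11.20299401] 15.1
```

View pics/t0_wrist.png

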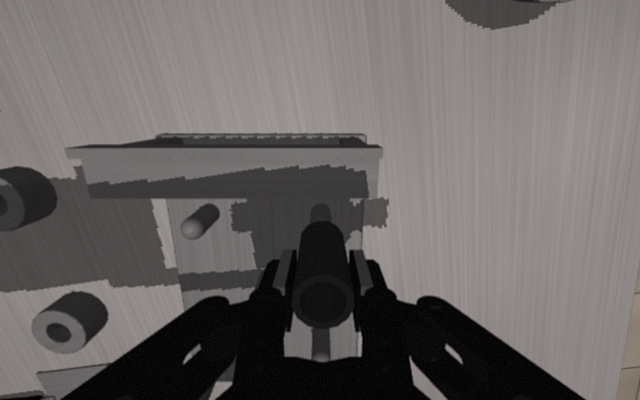

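View pics/t0_side.png

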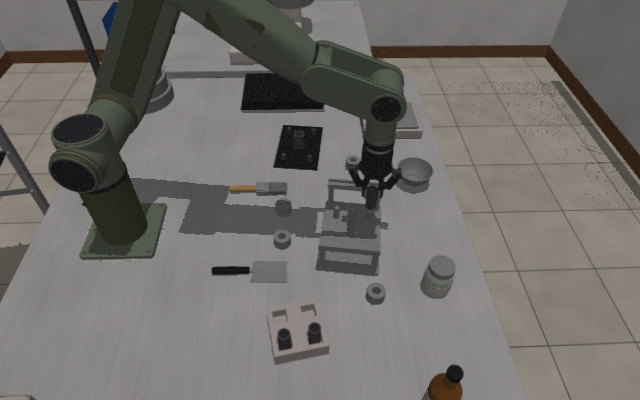

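The tube is held upright at (323,290), with the pin behind it. Inserting now, with a force check.

```bash
cat >> h.py <<'E'
def held(zlo,zhi,r=25):
    im,d,C=grab("wrist");X=cloud(d,C);s=sensors.read_state()["eef_pos"]
    q=circ_top(X,s[:2],r,zlo,zhi); return q[0]-s[:2],q[1],q[2]-s[:2],q[3]
def insert(z,thr=8,vel=40):
    s=sensors.read_state()["eef_pos"]
    h=ctrl.move_l([s[0],s[1],z],vel=vel,threshold=thr); e=sensors.read_state()["eef_pos"]
    print("insert hit",h,"z",e[2].round(1),"want",z,"f",F(),"t",T()); return h,e[2]
E
python3 - <<'E'
from h import *
s=sensors.read_state()["eef_pos"]
print(held(s[2]+2,s[2]+12))
insert(71)
E
```

```text
(array([1.07954959, 6.44165916]), 23.799076080322266, array([0.66768515, 2.54246707]), 2776)
insert hit False z 71.4 want 71 f [ 0.5  0.5 -0.3] t 16.6
```

```bash
python3 - <<'E'
from h import *
insert(68,thr=6,vel=15)
ctrl.gripper_to(44); ctrl.hold(.2)
p=sensors.read_state()["eef_pos"]; ctrl.move_l([p[0],p[1],220],vel=200)
for tp,pin in [((509.0,-351.2),(45,-58)),((444.3,-363.1),(-45,58))]:
    pick(tp,72,46,20,40,220)
    q=cpt(*pin); ctrl.move_ptp(at(q,220),RD); ctrl.move_l(at(q,120),vel=150);ctrl.hold(.1)
    h,z=insert(71)
    if h: break
    insert(68,thr=6,vel=15)
    ctrl.gripper_to(44); ctrl.hold(.2)
    p=sensors.read_state()["eef_pos"]; ctrl.move_l([p[0],p[1],220],vel=200)
if not h:
    im,d,C,X=look(617,-38,280,YAW,"w_carr3")
    for a,b in [(45,58),(45,-58),(-45,58)]:
        q=circ_top(X,cpt(a,b),20,74,85); print(q[0]-cpt(a,b),q[1],q[2]-cpt(a,b))
        print(np.percentile(X[zmask(X,60,90,cpt(a,b),22)][:,2],[90,99]))
    s,_,_=grab("top");save(s,"top1");print(T())
E
```

```text
insert hit True z 70.4 want 68 f [-0.1  0.2  5.6] t 16.8
pick hit False w 27.6 w2 27.6 f [-0.3 -0.3  1.2] [ 0.1  1.  -1.3] t 22.8
insert hit False z 71.4 want 71 f [-0.2  0.6 -0.6] t 26.2
insert hit True z 70.6 want 68 f [-0.9  0.1  4.2] t 26.4
pick hit False w 27.6 w2 27.7 f [ 0.4 -0.   1.6] [-0.5  0.1  0.3] t 32.1
insert hit False z 71.4 want 71 f [ 0.1  0.2 -0.9] t 35.9
insert hit True z 70.5 want 68 f [-1.   0.5  5.1] t 36.1
[0.65644288 0.00538096] 13.765070915222168 [0.78653655 0.04059788]
[77.90657217 78.82358082]
[0.26396901 0.05395175] 13.429847717285156 [-5.32249615  1.74815104]
[77.82464261 78.82599478]
[ 1.98975413 -0.4356393 ] 13.77048397064209 [ 2.05001308 -0.13178059]
[77.96005097 78.72875099]
38.2
```

View pics/w_carr3.png

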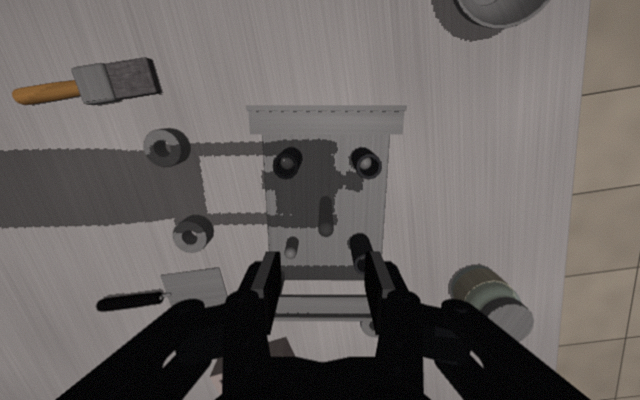

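View pics/top1.png

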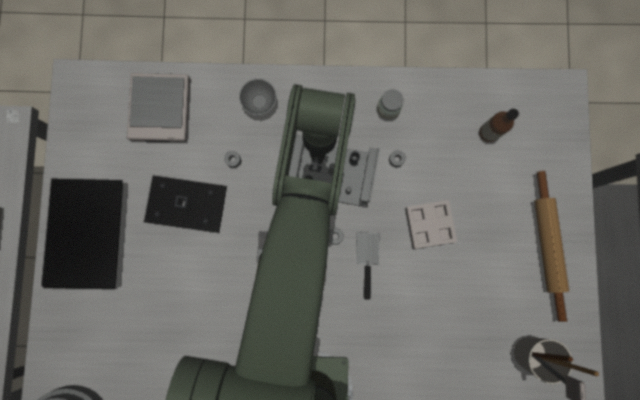

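All three tubes are seated: their tops are at about 78 mm, offsets are 2 mm or less, and the rack is empty. The tray has been knocked and is now near (185,204), so I'll look at it again.

```bash
python3 - <<'E'
from h import *
ctrl.gripper_to(70)
im,d,C=grab("top"); g=plane(C,[(185,204)],5)[0];print(g)
im,d,C,X=look(g[0],g[1],280,YAW,"w_tray2")
P=[];b=blobs(zmask(X,20,32,g,130),15)
for c,s,m in b: print(c.round(),s[4],X[m].mean(0).round(1))
for c,s,m in blobs(zmask(X,50,60,g,130),15): print("hub",c.round(),s[4],X[m].mean(0).round(1),cv2.minAreaRect(X[m][:,:2].astype(np.float32)))
for c,s,m in blobs(zmask(X,2.,9,g,150),500): print("plate",s[4],cv2.minAreaRect(X[m][:,:2].astype(np.float32)))
print(T())
E
```

```text
[516.55239607 381.00381973   5.        ]
[355. 144.] 124 [568.4 446.5  24. ]
[287. 147.] 127 [485.9 456.8  23.9]
[322. 189.] 59 [520.4 397.6  26.1]
[323. 208.] 42 [517.  371.8  25.7]
[355. 247.] 94 [551.2 309.1  24. ]
[294. 249.] 94 [468.8 319.4  24. ]
hub [323. 207.] 455 [518.5 382.4  54.3] ((518.3662109375, 381.8874206542969), (32.5413818359375, 31.968412399291992), 82.6938247680664)
plate 14763 ((517.8936157226562, 381.453125), (220.5076446533203, 141.105712890625), 82.90814971923828)
40.5
```

View pics/w_tray2.png

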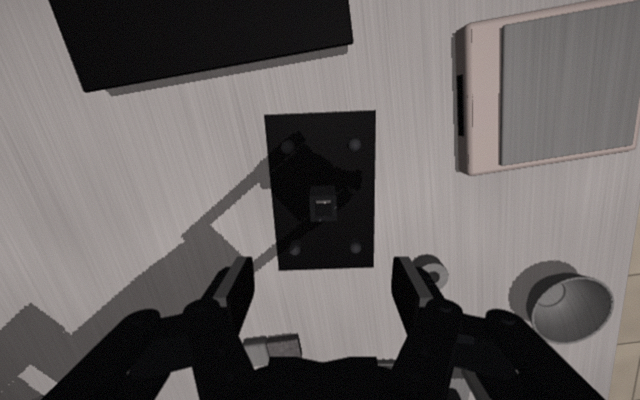

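The tray is at (518.2, 381.8) with its long axis at 82.8°, hub pixel (323,207). Picking it up by the hub.

```bash
python3 - <<'E'
from h import *
p=(518.2,381.8);R=down(np.radians(82.8))
ctrl.gripper_to(60,70)
ctrl.move_ptp(at(p,160),R); ctrl.move_l(at(p,80),vel=150); print(ctrl.move_l(at(p,42),vel=40,threshold=15))
ctrl.gripper_to(20,70); print(sensors.read_state()["grip_width"],F())
ctrl.move_l(at(p,75),vel=60);ctrl.hold(.2);print(F(),sensors.read_state()["grip_width"])
ctrl.move_l(at(p,230),vel=150)
ctrl.move_ptp(at(CC,230),RD);ctrl.hold(.3)
im,d,C=grab("wrist");save(im,"tr_w");X=cloud(d,C)
s=sensors.read_state()["eef_pos"];print(s)
for c,st,m in blobs(zmask(X,s[2]-24,s[2]-12,CC,130),15): print(c.round(),st[4],X[m].mean(0).round(1))
im,d,C=grab("side");save(im,"tr_s");print(T())
E
```

```text
False
31.308760584434715 [ 0.5 -0.3  1.5]
[ 0.7  0.3 -3.5] 30.885142386097854
[617.5477296  -38.15775051 230.02337632]
[230. 130.] 1011 [588.8  37.7 211.2]
[415. 129.] 1005 [669.   24.8 211.2]
[322. 244.] 663 [620.3 -22.4 212.3]
[277. 257.] 151 [597.2 -25.1 214.2]
[368. 258.] 153 [641.6 -32.3 214.3]
[323. 292.] 312 [616.3 -48.1 214.6]
47.5
```

View pics/tr_w.png

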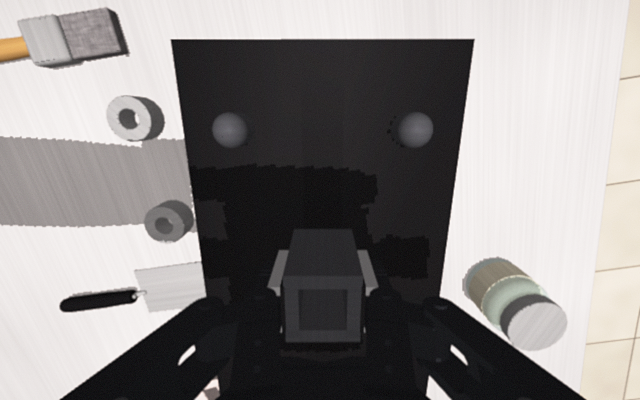

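View pics/tr_s.png

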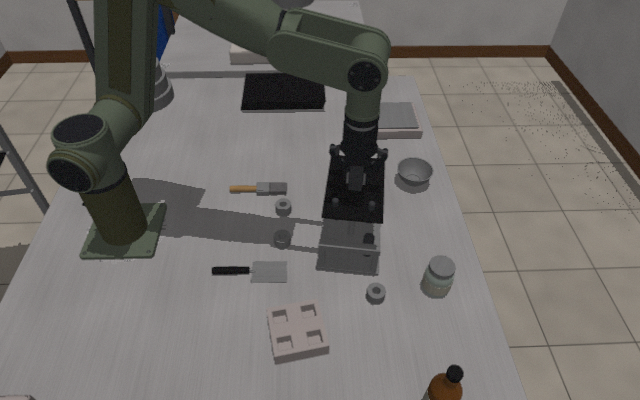

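The tray is held level and square, with pins at (230,130) and (415,129) and the yaw matching. Lowering it over the spindle.

```bash
python3 - <<'E'
from h import *
ctrl.move_l(at(CC,170),vel=80);ctrl.hold(.2)
h,z=insert(137,thr=8,vel=30)
if not h:
    insert(132,thr=8,vel=15)
E
```

```text
insert hit False z 137.3 want 137 f [ 0.7  0.  -2.2] t 49.9
insert hit True z 134.5 want 132 f [ 1.3 -0.1  4.6] t 50.2
```

```bash
python3 - <<'E'
from h import *
ctrl.gripper_to(60); ctrl.hold(.3)
p=sensors.read_state()["eef_pos"]; ctrl.move_l([p[0],p[1],260],vel=150)
im,d,C,X=look(CC[0],CC[1],330,YAW,"w_seat")
for a,b in [(42,70),(-42,70),(42,-70),(-42,-70)]:
    q=circ_top(X,cpt(a,b),14,113,125);print(cpt(a,b),q[0]-cpt(a,b),q[1],q[2]-cpt(a,b),q[3])
m=zmask(X,92,103,CC,140)
q=zmask(X,96,98.5,CC,125); 
A=np.c_[(X[q][:,:2]-CC)@np.c_[cx,cy],np.ones(q.sum())];print("plane",np.linalg.lstsq(A,X[q][:,2],rcond=None)[0])
# moulds
for c,s,mm in blobs(zmask(X,22,34),60): print("m?",c.round(),s[4],X[mm].mean(0).round(1),cv2.minEnclosingCircle(X[mm][:,:2].astype(np.float32)))
ctrl.move_ptp([450,-300,330],RD)
t,_,_=grab("top");save(t,"top2");print(T())
E
```

```text
[670.21670632  23.52935805] [ 1.46987816 -0.43866744] 7.36628532409668 [ 1.18480124 -0.03459118] 141
[587.3113694   37.04620348] [ 1.53817894 -0.45784365] 7.588603496551514 [ 2.02039554 -0.11494401] 147
[ 647.6886306  -114.64620348] [1.45046852 0.83973833] 7.367639064788818 [1.5878087  1.50044354] 107
[ 564.78329368 -101.12935805] [1.95040993 0.21389174] 7.498542785644531 [2.26232497 1.16382121] 104
plane [-4.75586018e-05 -1.33585228e-04  9.67566678e+01]
m? [489.  18.] 382 [849.6 144.8  26.9] ((836.8997802734375, 153.73184204101562), 34.015586853027344)
m? [180. 142.] 799 [435.8  63.3  28.8] ((434.8450012207031, 63.05144500732422), 22.90330696105957)
m? [203. 221.] 645 [434.4 -53.1  28.7] ((432.72198486328125, -53.893733978271484), 23.56623077392578)
m? [455. 263.] 206 [ 799.4 -182.    28.1] ((809.7371826171875, -198.94931030273438), 33.92806625366211)
m? [370. 304.] 392 [ 660.6 -233.4   28.9] ((661.632080078125, -230.3372802734375), 22.8128719329834)
m? [278. 335.] 265 [ 501.5 -270.7   27.9] ((493.2200927734375, -295.4638671875), 48.65436553955078)
m? [277. 349.] 112 [ 492.7 -299.1   28.3] ((495.5828552246094, -290.4004821777344), 18.111064910888672)
53.9
```

View pics/w_seat.png

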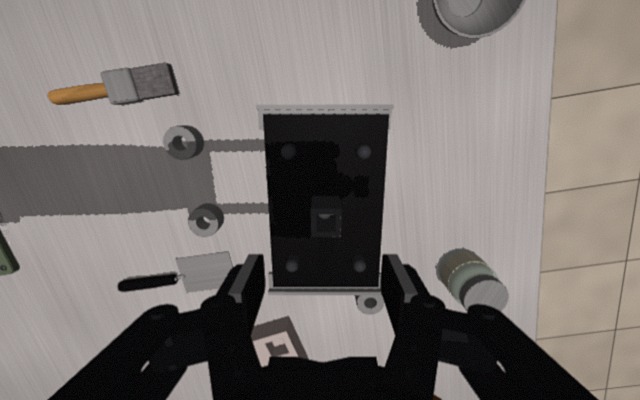

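View pics/top2.png

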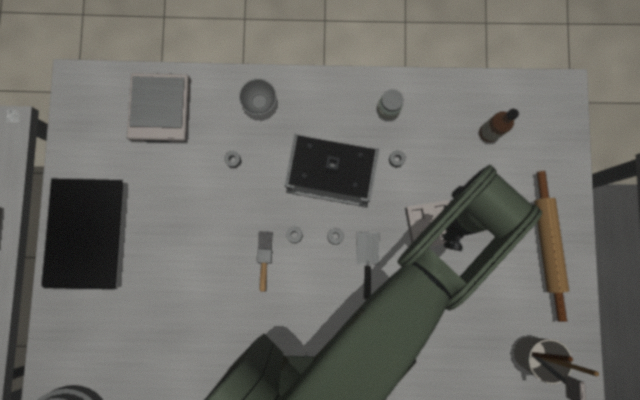

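The tray is flat on the rails (plane slope about 1e-4, top at 96.8 mm) and square between the lips, with pins about 1.6 mm off nominal in x. The moulds haven't moved. Next I'll place the moulds, looking at each one first.

```bash
cat > m.py <<'E'
from h import *
import sys
def do(g,pin,n):
    ctrl.gripper_to(66,50)
    im,d,C,X=look(g[0],g[1],230,YAW,n)
    b=[k for k in blobs(zmask(X,26.5,32,g,60),100)]
    b=max(b,key=lambda k:k[1][4]); c,r=cv2.minEnclosingCircle(X[b[2]][:,:2].astype(np.float32));print("mould",c,r,X[b[2]].mean(0).round(1))
    if not 21.5<r<24.5: print("bad");return False
    pick(c,31,66,30,50,230,safe=150)
    q=cpt(*pin)+np.array([1.5,0]); ctrl.move_ptp(at(q,230),RD); ctrl.move_l(at(q,160),vel=120);ctrl.hold(.15)
    print("pos err",(sensors.read_state()["eef_pos"][:2]-q).round(1))
    h,z=insert(132,thr=8,vel=40)
    if h: print("STOP");return False
    insert(125.5,thr=6,vel=15)
    ctrl.gripper_to(58);ctrl.hold(.15)
    p=sensors.read_state()["eef_pos"]; ctrl.move_l([p[0],p[1],230],vel=200);return True
E
python3 - <<'E'
from m import *
print(do((661.6,-230.5),(42,-70),"w_m0"))
E
```

```text
mould (661.6763305664062, -230.16561889648438) 22.84625816345215 [ 662.  -229.8   29.2]
pick hit False w 43.8 w2 43.7 f [ 1.  -0.3  1.4] [ 0.  -0.1 -1. ] t 59.2
pos err [ 1.  -0.4]
insert hit False z 132.2 want 132 f [ 0.3 -0.9 -0.6] t 61.4
insert hit True z 128.8 want 125.5 f [-0.4  0.5  5. ] t 61.8
True
```

```bash
python3 - <<'E'
from m import *
for g,pin,n in [((434.5,-54),(-42,-70),"w_m1"),((434.8,63),(-42,70),"w_m2"),((650,246),(42,70),"w_m3")]:
    if not do(g,pin,n): break
else:
    im,d,C,X=look(CC[0],CC[1],340,YAW,"w_end")
    for a,b in [(42,70),(-42,70),(42,-70),(-42,-70)]:
        q=cpt(a,b)+[1.5,0];r=circ_top(X,q,32,124,130);print(r[0]-q,r[1],np.percentile(X[zmask(X,118,135,q,30)][:,2],[50,95]))
    ctrl.move_ptp([400,-330,330],RD)
    t,_,_=grab("top");save(t,"top3");t,_,_=grab("side");save(t,"side3")
print(T())
E
```

```text
mould (432.4555358886719, -54.274932861328125) 22.911231994628906 [432.8 -53.3  29.3]
pick hit False w 43.8 w2 44.1 f [-1.3  0.8  4.2] [-0.4 -0.4 -1.5] t 68.1
pos err [ 0.9 -0.3]
insert hit False z 132.1 want 132 f [-0.3  0.7 -1.4] t 70.5
insert hit True z 128.7 want 125.5 f [0.2 0.1 5.4] t 70.8
mould (434.3567199707031, 63.63316345214844) 22.862363815307617 [434.2  64.3  29.2]
pick hit False w 44.9 w2 45.2 f [-1.1 -0.5  6.6] [-0.3 -0.2 -0.7] t 77.2
pos err [ 0.9 -0. ]
insert hit False z 132.1 want 132 f [ 0.4  0.9 -1.4] t 79.6
insert hit True z 128.8 want 125.5 f [ 0.6 -0.2  3.6] t 79.9
mould (650.372314453125, 248.78868103027344) 23.053220748901367 [650.5 249.7  29.2]
pick hit False w 44.1 w2 44.2 f [-0.2 -0.2  1.3] [-0.1  0.7 -1.6] t 86.3
pos err [ 1. -0.]
insert hit False z 132.2 want 132 f [ 0.   0.1 -0.6] t 88.9
insert hit True z 128.8 want 125.5 f [-0.5  0.6  4.3] t 89.3
[ 1.61245628 -0.52477469] 22.740999221801758 [126.14674204 127.42562576]
[ 1.52945092 -0.76505648] 22.888240814208984 [126.09094902 127.4416794 ]
[ 1.8606858  -0.55028395] 22.961841583251953 [126.14484215 127.43069467]
[ 1.95205788 -0.13277269] 22.78801727294922 [126.1945277  127.45243999]
92.7
```

View pics/w_end.png

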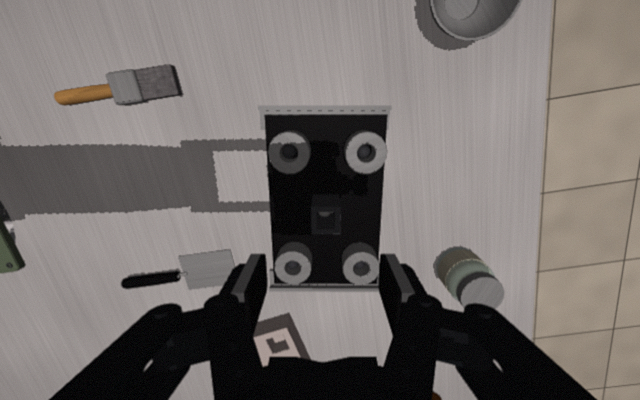

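View pics/side3.png

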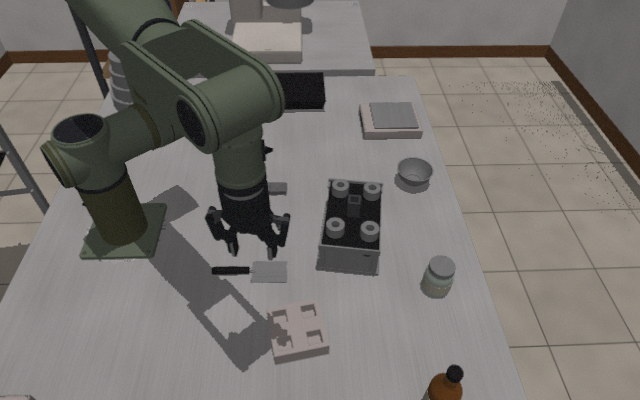

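View pics/top3.png

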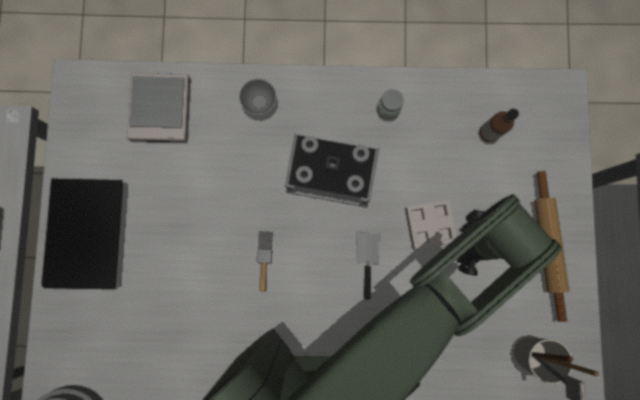

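The wrist picture shows the four moulds flat on their pins at (289,152), (366,152), (292,267) and (361,267). The tray is still between the lips, and the brush and spatula haven't moved. The arm is clear, so I'm handing in the job.

```bash
python3 - <<'E'
from h import *
ctrl.hold(.5);print(F(),T());ctrl.finish_job()
E
```

```text
[ 0.5  0.3 -0. ] 93.2
the job is handed in; nothing more can be done
```

The carrier is loaded, and I handed the job in at 93 s with no verdict reported. All three tubes went onto deck pins, the tray was lowered over the spindle onto the rails, and the four moulds went onto the tray pins. The tray was knocked aside early in the run, so I located it again before gripping it.

- **Tubes:** tops at about 78 mm, as expected when fully down. Measured centres were within 2 mm of the pins by enclosing circle. For one tube, partly hidden by a finger, the plain point average was 5 mm off and I took the circle instead. The tray then covered the tubes, so I could not see them again.
- **Tray:** top face level at 96.8 mm and square between the lips, with its pins measured about 1.6 mm off nominal in x. I did not measure it again after placing the moulds.
- **Moulds:** tops at about 127 mm, as expected when flat. Centres read 1.6–2 mm from the measured pins, which is within the bore clearance plus the roughly 2 mm camera calibration error.
- **Bystanders:** in the last top view the brush and spatula were in their original places, and the arm was clear of everything.

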